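# Unlock the scissors compartment and hold the key turned

### The job

Take the blue key out of its wooden dock and unlock the compartment of the grey tool safe that holds the blue-handled scissors: push the key down into that compartment's own lock, working it past the sticky pins until its collar is fully home, then turn it clockwise (seen from above) a quarter turn to the stop. The lock springs back, so finish while still gripping the key and holding it turned and fully in. Leave the other lock alone and do not knock the things standing around.

Things in the scene. Friction and masses are not known exactly. Their poses are not given: they have to be found in the camera images.
- key_grip (a point): Centre of the key's bow: blue upright paddle with black side panels, 30 mm wide (own x), 11 mm thick (own y), 50 mm high (25 mm up and down from here). Grip it across the 11 mm. Own z up. The key (70 g) starts upright in its dock, this point 70 mm above the table. Below the bow is a round collar 24 mm across, 5 mm thick, its underside 30 mm below this point. Half-turn symmetric.
- key_tip (a point): Lower end of the key's steel blade, 64 mm below key_grip, same axes. The blade is 16 mm wide (own x), 5 mm thick (own y), 34 mm long from collar to tip, tapered at the tip.
- key_dock: Fixed wooden block, foot 82 x 68 mm, 40 mm high, with a slot that the key's blade stands in (1 mm free all round; the key lifts straight up, 35 mm to come clear). Origin at the centre of its underside; its x is the slot's long direction and the key's x.
- safe: Fixed grey steel tool safe, 308 mm long (own x, away from the robot), 226 mm wide (own y, to the left), 60 mm high. Origin on the underside midway between the two locks, 36 mm behind the front face. Behind the locks lie a left (own y > 0) and a right compartment with barred lids; the lock in front of each belongs to it. Bolts and staples stand up to 10 mm above the top.
- left_keyway (a point): Mouth centre of the left lock's keyway, on its 38 mm brass cylinder's face, 64 mm above the table, at own y = +54 mm of the safe; axes as the safe's, does not turn. At rest the slot runs along the safe's x: 18 x 7 mm, 2.5 mm bevel, straight down. Two spring pins, 14 and 22 mm down, stick: each takes 2 to 8 N, less with a wiggle. Fully home, the collar sits on the face, tip 34 mm deep.
- right_keyway (a point): The same for the right lock, at own y = -54 mm of the safe.
- left_lock (a joint): Turn of the left brass lock cylinder, rad: 0 at rest, grows clockwise seen from above, stop at 1.5. A return spring (0.04 to 0.13 N m) turns it back when let go. The key has about 0.13 rad of play in the slot, so the key turns about 0.13 rad more than the lock. Turning draws back the steel bolt of the lid.
- right_lock (a joint): The same for the right lock cylinder.
- scissors: Scissors with blue handles, 199 mm long, lying in one compartment or the other under its bars; origin at the centre of the underside. They stay where they are.
- brush: Paste brush with a red handle, 200 mm long, lying in the other compartment. It stays where it is.
- tub_mid (a point): Centre of a white tub of rice puffs, 107 mm across, 80 mm high: loose bystander.
- honey_mid (a point): Centre of a honey jar, 71 mm across, 110 mm high: loose bystander.
- spice_mid (a point): Centre of a spice jar with a green cap, 46 mm across, 106 mm high: loose bystander.
- tape_mid (a point): Centre of a roll of tape lying flat, 94 mm across, 48 mm high: loose bystander.

How it is judged:
By the outcome, as a careful person would: the job done as asked, in the order asked, and still so for the second after the job is handed in, while the arm keeps its last pose, push and grip.
It also fails if it takes over 48 s, if anything falls off the work surface, if the arm or the gripper's body presses on something with over 40 N, if the wrist force passes 120 N, or if a joint passes its speed limit or range.

### The arm

A 6-joint arm with a two-finger parallel gripper is mounted at the origin on a cart in front of the work surface, level with it; the furniture and walls round the work are solid. World frame = base frame: x ahead of the robot, y to its left, z up, the work surface at z = 0. Lengths are in m, angles in rad, forces in N, time in s.
With the tool pointing down it reaches from about 0.4 to 0.825 m from the base axis. Payload 7 kg.
Tool frame: the origin (TCP) lies midway between the tips of the shut fingers; the grasp point (between the pads) lies 19 mm behind it (r.grasp_offset is the z of the grasp point in the tool frame, in m); z points along the fingers, y is the line along which they close (so a half turn about z gives the same grasp; the last joint's range is limited). The gripper opens to 88 mm and grips with 3 to 60 N. Pads are 19 mm wide; open, the fingers measure 130 mm over their backs; the gripper's body (78 mm by 193 mm) begins 47 mm behind the grasp point.
Start: joints at [1.637, 0.359, 0.012, 0, -1.224, -0.288], TCP at [0.149, 0.658, 0.227] pointing down, gripper open.
Joint ranges: [-3.07, 3.07], [-1.43, 2.12], [-1.02, 1.25], [-3.03, 1.67], [-3.05, -0], [-3.03, 3.03]. Speed limits (rad/s): [2.39, 2.39, 3.01, 3.14, 3.14, 3.14].

### API

Orientations are given as a unit quaternion [x, y, z, w].
In Python, from cell import r gives the robot as it stands.
- The arm moves only by the tool servo_tool, never from a script. Its arguments are lists of equal length, an entry for each row: "delta_pos": the shift along the world's x, y, z each as a share of 0.06 m, from -1 to 1, a list of three; "twist": the turn, a rotation vector about the world's x, y, z each as a share of 60 degrees, from -1 to 1, a list of three. A call has 1 to 20 rows; each row shifts and turns the commanded pose from where the row before left it; what a row does not reach is not made up. A row lasts 1/8 s, in which the tool goes at most 62.5 mm and 10.7 degrees, less where a joint would pass 70% of its speed; a pose out of reach is approached as far as the arm can. A call with a number of a shift or a turn outside -1 to 1 is refused whole. A call with a gripper value outside its range is refused whole. "hand" is the opening, from -1 (shut) to 1 (fully open), set as the call begins (left out, the last holds). The fingers move at their own pace and stop on an object; the grip force is fixed at half the most. Time passes only in rows, so rows that do not move let the fingers close. It gives the time, the measured TCP pose, the force, the opening and the grip force at its end, in the units of the state.
- r.get_obs(): the state, without advancing time (a new reading comes with each control period).
- r.read_camera(name): name is "side" or "top" or "wrist"; returns a dict with "image" (480x640x3 uint8, blue, green, red), "fx", "fy", "cx", "cy" (pixels), "cam_to_world" (4x4, takes a point from camera to world coordinates). Camera axes: x right, y up, looking along -z (the intrinsics and any distortion apply to the point x, -y, -z); pixel columns grow to the right and rows downward; lengths in m; the calibration is good to about 2 mm. A picture is of the moment at which its call begins. There is no depth.
- r.hand_in(): hands the job in; it is judged then, once.
The state is a dict: "t": time; "joint_positions": joint angles; "qvel": joint speeds; "tau": joint torques, N m; "position": TCP position; "tool_rot": TCP orientation; "contact_force": force on the tool from outside, world axes, zero at the start; "torque": the same for the moment, N m; "width": finger opening in m; "grip_force": force on a finger pad.
Only numpy, scipy, OpenCV 4.12 (cv2) and the standard library are available. Lean on these libraries where they do the work, as an engineer would, in place of code of your own. Each camera call takes 0.05 s, during which the arm holds its last target. There are 200 camera calls.

## Working session

There is one attempt and no reset: what is moved stays moved. The work goes in short steps, Python scripts to look and compute and a tool call to move; the robot and the scene stay as the last step left them, time stands still between calls to the robot, and variables do not carry over. Pictures are saved under pics/ and viewed, at most 10 in all, crops included, and the job is handed in when it is done.

Besides the shell and the picture viewer there is one more tool, called after "Emit:" as name(argument=value, ...) on one line, values as JSON. servo_tool: Moves the arm, as the interface text tells. Shift numbers are shares of 0.06 m and turn numbers shares of 60 degrees, none past 1 either way. Its arguments: {"type":"object","properties":{"delta_pos":{"type":"array"},"twist":{"type":"array"},"hand":{"type":"number"}},"required":["delta_pos","twist"]}

```bash
mkdir -p pics
cat > h.py <<'E'
import numpy as np, cv2
from cell import r
def cam(n):
    c=r.read_camera(n); np.savez(f'/tmp/{n}.npz',**{k:c[k] for k in c}); return c
def ray(c,u,v):
    M=np.array(c["cam_to_world"]); d=np.array([(u-c["cx"])/c["fx"],-(v-c["cy"])/c["fy"],-1.])
    return M[:3,3],M[:3,:3]@d
def plane(c,u,v,z):
    o,d=ray(c,u,v); return o+d*(z-o[2])/d[2]
def tri(c1,p1,c2,p2):
    o1,d1=ray(c1,*p1);o2,d2=ray(c2,*p2)
    d1/=np.linalg.norm(d1);d2/=np.linalg.norm(d2)
    s=np.linalg.lstsq(np.c_[d1,-d2],o2-o1,rcond=None)[0]
    a,b=o1+s[0]*d1,o2+s[1]*d2; return (a+b)/2,np.linalg.norm(a-b)
def proj(c,P):
    M=np.array(c["cam_to_world"]); p=M[:3,:3].T@(np.array(P)-M[:3,3]); return c["cx"]-c["fx"]*p[0]/p[2], c["cy"]+c["fy"]*p[1]/p[2]
E
python3 - <<'E'
from h import *
for n in ("top","side","wrist"):
    c=cam(n); cv2.imwrite(f'pics/{n}0.png',c["image"]); print(n,[k for k in c if k!="image"],c["fx"],c["cx"],c["cy"],np.round(c["cam_to_world"],3).tolist())
print(r.get_obs(), r.grasp_offset)
E
```

```text
top ['fx', 'fy', 'cx', 'cy', 'cam_to_world'] 475.2830412594302 321.18413541239505 239.41849887648644 [[0.019, 0.992, -0.121, 0.439], [-1.0, 0.019, -0.006, -0.04], [-0.004, 0.121, 0.993, 1.332], [0.0, 0.0, 0.0, 1.0]]
side ['fx', 'fy', 'cx', 'cy', 'cam_to_world'] 591.8460575926725 317.51331893761386 235.20288663744358 [[-0.996, -0.071, 0.052, 0.666], [0.085, -0.645, 0.76, 1.26], [-0.02, 0.761, 0.648, 1.171], [0.0, 0.0, 0.0, 1.0]]
wrist ['fx', 'fy', 'cx', 'cy', 'cam_to_world'] 353.83964613855545 319.22213293348375 241.55006167969435 [[-0.22, 0.941, 0.259, 0.217], [-0.976, -0.212, -0.057, 0.644], [0.001, -0.265, 0.964, 0.383], [0.0, 0.0, 0.0, 1.0]]
{'t': 0.15, 'joint_positions': array([ 1.63709368e+00,  3.59228446e-01,  1.12729504e-02, -2.47412521e-04,
       -1.22409249e+00, -2.88124227e-01]), 'qvel': array([ 0.00073943, -0.00208264,  0.0026331 ,  0.00209401,  0.00080415,
       -0.00081143]), 'tau': array([-7.23330249e-04, -5.83271599e+01,  2.93293619e+01,  7.00130090e+00,
        8.84072942e-03, -9.83705013e-05]), 'position': array([0.14843971, 0.65810135, 0.22583685]), 'tool_rot': array([ 9.93850544e-01, -1.10728000e-01, -4.17296279e-06,  6.36535735e-04]), 'contact_force': array([-0.52965902,  0.63133344,  0.43495623]), 'torque': array([-0.03502769,  0.00067513, -0.04186728]), 'grip_force': 0.0, 'width': 0.08732370318262897} -0.0188
```

View pics/top0.png

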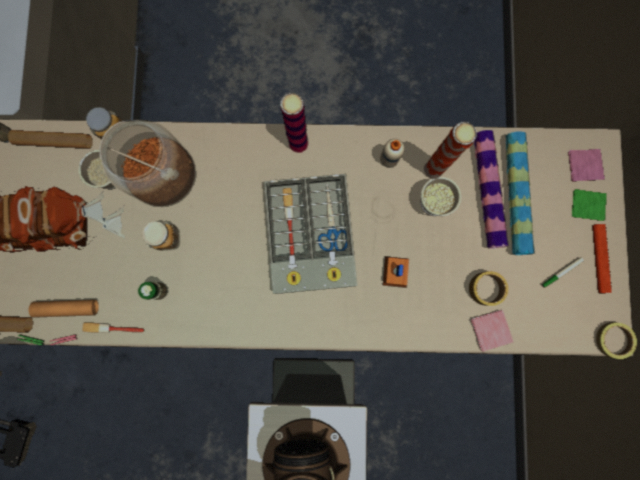

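View pics/side0.png

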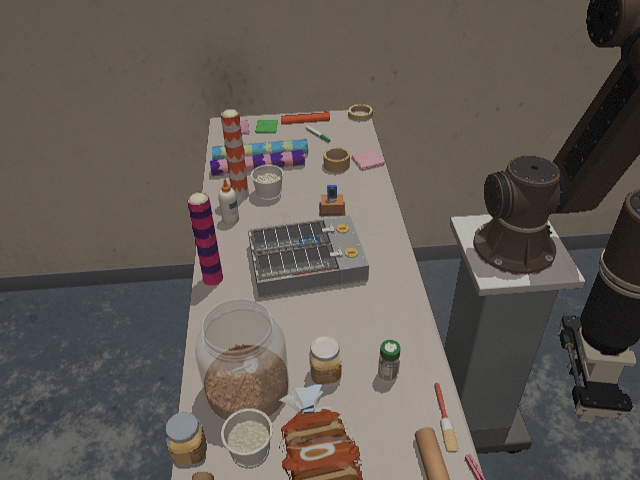

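The top view shows the scissors' blue handles (332,238) in the right compartment, so I want the right lock, whose brass is at (335,274). The left lock is at (293,278) and the key in its dock at (398,269). In the side view the key is at (332,192), with the locks at (342,229) and (351,253). The near row there is the left lock.

```bash
cat > m.py <<'E'
from h import *
def blobs(img,lo,hi,roi,amin=8):
    x0,y0,x1,y1=roi; h=cv2.cvtColor(img[y0:y1,x0:x1],cv2.COLOR_BGR2HSV)
    m=cv2.inRange(h,lo,hi); n,l,s,c=cv2.connectedComponentsWithStats(m)
    return [(round(c[i][0]+x0,1),round(c[i][1]+y0,1),int(s[i][4]),s[i][:4].tolist()) for i in range(1,n) if s[i][4]>=amin]
E
python3 - <<'E'
from m import *
T=dict(np.load('/tmp/top.npz'));S=dict(np.load('/tmp/side.npz'))
for n,c,rl,rk in (("top",T,(265,258,355,295),(380,250,415,292)),("side",S,(325,215,370,265),(310,175,355,220))):
    print(n,"brass",blobs(c["image"],(20,100,100),(35,255,255),rl)); print("blue",blobs(c["image"],(100,100,60),(130,255,255),rk)); print("wood",blobs(c["image"],(5,100,60),(19,255,255),rk,20))
a=cv2.resize(T["image"][165:300,255:425],None,fx=4,fy=4,interpolation=2)
b=cv2.resize(S["image"][170:300,240:375],None,fx=4,fy=4,interpolation=2)[:a.shape[0]]
cv2.imwrite('pics/a.png',a[:,:680])
for n,p,q in (("L",(293,278),(351,253)),("R",(335,274),(342,229)),("key",(398,268),(332,192))): print(n,tri(T,p,S,q))
E
```

```text
top brass [(np.float64(333.5), np.float64(273.7), 135, [62, 9, 14, 14]), (np.float64(293.3), np.float64(277.8), 138, [22, 13, 14, 14])]
blue [(np.float64(399.9), np.float64(270.1), 42, [18, 15, 5, 11])]
wood [(np.float64(396.3), np.float64(271.9), 543, [3, 7, 26, 30])]
side brass [(np.float64(339.6), np.float64(226.2), 20, [12, 9, 8, 7]), (np.float64(344.4), np.float64(229.6), 27, [15, 10, 9, 8]), (np.float64(351.1), np.float64(252.2), 56, [20, 33, 13, 9])]
blue [(np.float64(332.1), np.float64(190.4), 74, [17, 10, 10, 13])]
wood [(np.float64(331.9), np.float64(205.7), 419, [10, 19, 25, 21])]
L (array([0.48945785, 0.0420285 , 0.05801757]), np.float64(0.000699750761199073))
R (array([ 0.5020517 , -0.0701423 ,  0.05363413]), np.float64(0.0002419587342224676))
key (array([ 0.51734575, -0.23624953,  0.06902868]), np.float64(0.006473715629274332))
```

View pics/a.png

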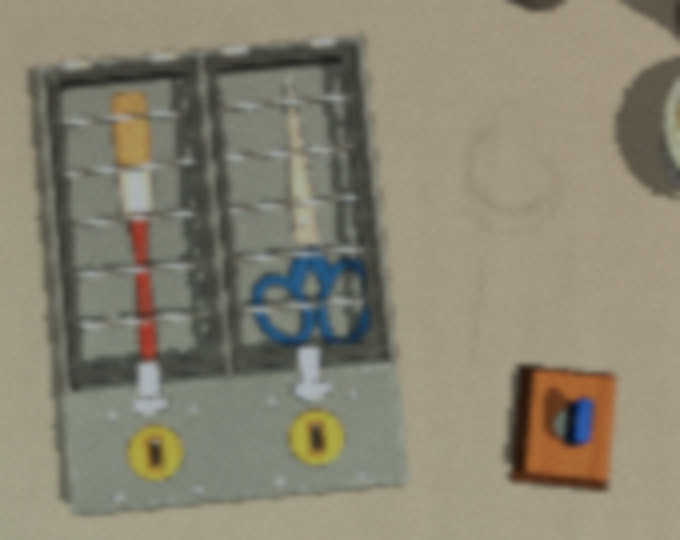

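Emit:
servo_tool(delta_pos=[[0.21,-0.74,0.42],[0.21,-0.74,0.42],[0.21,-0.74,0.42],[0.21,-0.74,0.42],[0.7,-0.64,0],[0.7,-0.64,0],[0.7,-0.64,0],[0.7,-0.64,0],[0.7,-0.64,0],[0.7,-0.64,0],[0.11,-0.9,-0.1],[0.11,-0.9,-0.1],[0.11,-0.9,-0.1],[0.11,-0.9,-0.1],[0.11,-0.9,-0.1],[0.11,-0.9,-0.1],[0.11,-0.9,-0.1],[0.11,-0.9,-0.1],[0.11,-0.9,-0.1],[0,0,0]], twist=[[0,0,0],[0,0,0],[0,0,0],[0,0,0],[0,0,0],[0,0,0],[0,0,0],[0,0,0],[0,0,0],[0,0,0],[0,0,0],[0,0,0],[0,0,0],[0,0,0],[0,0,0],[0,0,0],[0,0,0],[0,0,0],[0,0,0],[0,0,0]], hand=1)

```text
t: 2.65
position: [0.5096, -0.2386, 0.2717]
tool_rot: [0.994, -0.113, -0.001, 0.0]
contact_force: [-0.5, 1.0, -0.9]
width: 0.0875
grip_force: 0.0
```

Run:
```python
from m import *
W=cam("wrist"); cv2.imwrite('pics/w1.png',W["image"]); print(np.round(W["cam_to_world"],3).tolist(), r.get_obs()["joint_positions"])
T=cam("top")
```

```text
[[-0.224, 0.939, 0.261, 0.578], [-0.975, -0.216, -0.06, -0.254], [-0.0, -0.268, 0.964, 0.429], [0.0, 0.0, 0.0, 1.0]] [-8.74378312e-02  1.47531069e-01 -1.67344118e-01 -1.82885783e-04
 -1.25806368e+00  1.43301251e+00]
```

View pics/w1.png

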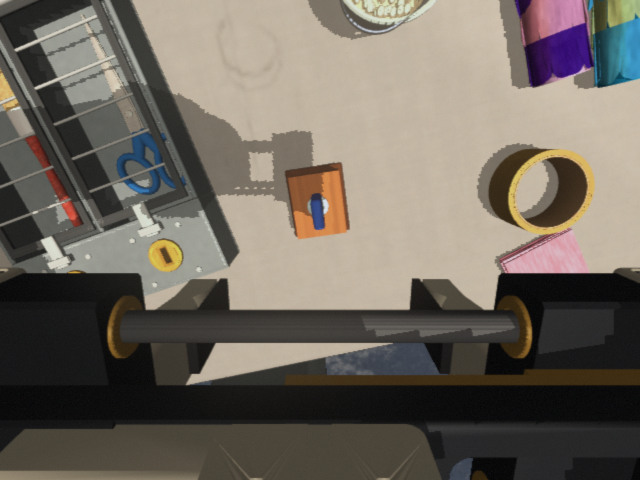

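Wrist view: the dock spans about (287–348, 163–238), the blue bow top is near (318,212) and the right lock is at (165,255). The safe is to the left and nothing is close to the key.

```bash
cat > k.py <<'E'
from m import *
def contour(img,lo,hi,roi):
    x0,y0,x1,y1=roi; m=cv2.inRange(cv2.cvtColor(img[y0:y1,x0:x1],cv2.COLOR_BGR2HSV),lo,hi)
    m=cv2.morphologyEx(m,cv2.MORPH_CLOSE,np.ones((5,5)))
    c=max(cv2.findContours(m,cv2.RETR_EXTERNAL,cv2.CHAIN_APPROX_NONE)[0],key=cv2.contourArea)[:,0]
    return c+np.array([x0,y0])
def rect(c,P,z):
    q=np.array([plane(c,u,v,z)[:2] for u,v in P],np.float32); return cv2.minAreaRect((q*1000))
E
python3 - <<'E'
from k import *
W=dict(np.load('/tmp/wrist.npz'));T=dict(np.load('/tmp/top.npz'));S=dict(np.load('/tmp/side.npz'))
im=W["image"]
print("TCP px",proj(W,[.5096,-.2386,.2717]))
k=contour(im,(105,90,40),(130,255,255),(300,180,340,240)); print("key bbox",cv2.boundingRect(k),"rect px",cv2.minAreaRect(k))
print("key z.095",rect(W,k,.095))
d=contour(im,(5,120,130),(19,255,255),(270,150,365,250)); print("dock",rect(W,d,.04),cv2.approxPolyDP(d,4,True)[:,0].tolist())
b=contour(im,(20,120,100),(35,255,255),(140,230,190,280)); print("brass",cv2.minEnclosingCircle(b),rect(W,b,.064))
g=cv2.inRange(im[240:272,150:182],(0,0,0),(60,90,90)); print("slot",blobs(im,(0,0,0),(180,255,75),(152,242,180,270),5))
# triangulate brass across wrist and initial top, key dock
print("R lock tri", tri(W,cv2.fitEllipse(b)[0],T,(333.5,273.7)))
cv2.imwrite('pics/w1c.png',np.hstack([cv2.resize(im[160:245,275:360],(400,400),interpolation=2),cv2.resize(im[225:285,135:195],(400,400),interpolation=2)]))
E
```

```text
TCP px (np.float64(320.8159559058436), np.float64(295.10148813507607))
key bbox (311, 199, 13, 31) rect px ((317.3108215332031, 213.8648681640625), (29.756216049194336, 10.192737579345703), 80.53767395019531)
key z.095 ((515.0990600585938, -237.1766357421875), (9.717541694641113, 29.003450393676758), 86.05889892578125)
dock ((516.4501342773438, -237.5928955078125), (57.403350830078125, 74.55183410644531), 84.33026123046875) [[338, 166], [336, 171], [289, 178], [298, 238], [345, 232]]
brass ((165.37661743164062, 254.6883087158203), 17.336503982543945) ((501.9725036621094, -65.393310546875), (35.49589538574219, 36.14826965332031), 69.7020263671875)
slot []
R lock tri (array([ 0.50238825, -0.06583313,  0.06557475]), np.float64(0.00018553981755227525))
```

View pics/w1c.png

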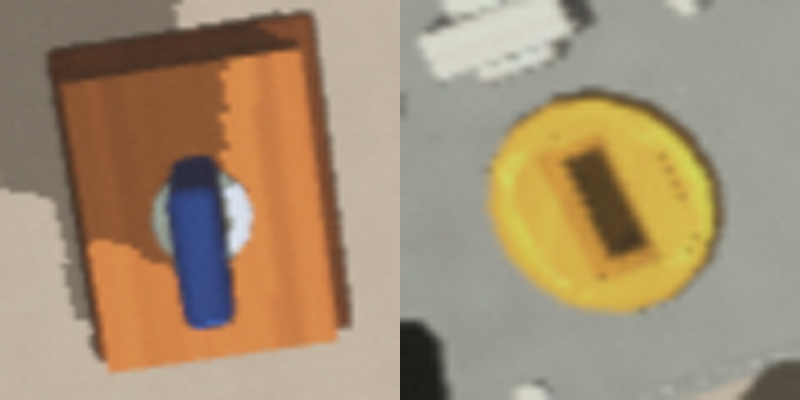

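Measured by ray cast: key at (0.515, -0.237), yaw about -5°, and its 10 x 29 mm outline fits a top at z = 0.095. The right lock triangulates to (0.502, -0.066, 0.0656), in line with the text.

Emit:
servo_tool(delta_pos=[[0.09,0.03,-0.5],[0,0,-0.8],[0,0,-0.8],[0,0,-0.8],[0,0,-0.5],[0,0,-0.2],[0,0,0],[0,0,0]], twist=[[0,0,0.13],[0,0,0],[0,0,0],[0,0,0],[0,0,0],[0,0,0],[0,0,0],[0,0,0]], hand=1)

```text
t: 3.75
position: [0.5169, -0.2336, 0.0589]
tool_rot: [0.999, -0.042, 0.001, 0.0]
contact_force: [0.7, -0.4, 0.6]
width: 0.088
grip_force: 0.0
```

Run:
```python
from k import *
for i in range(3):
    W=cam("wrist"); print(r.get_obs()["position"],r.get_obs()["qvel"].round(3), 2*np.degrees(np.arctan2(*r.get_obs()["tool_rot"][[1,0]])))
p=r.get_obs()["position"]; print("tcp",proj(W,p),"grasp",proj(W,p+[0,0,.019]))
k=contour(W["image"],(105,90,40),(130,255,255),(200,150,440,420)); print(cv2.boundingRect(k),rect(W,k,.095),cv2.minAreaRect(k))
cv2.imwrite('pics/w2.png',W["image"])
```

```text
[ 0.51681217 -0.23371181  0.05892903] [-0.003  0.    -0.002 -0.002  0.004  0.001] -4.880782304699329
[ 0.51667931 -0.2337723   0.05881868] [-0.003  0.002 -0.005 -0.     0.004 -0.001] -4.890319446187734
[ 0.51645068 -0.23381021  0.0586001 ] [-0.002  0.003 -0.005 -0.     0.003 -0.   ] -4.899537101452853
tcp (np.float64(321.22314695358244), np.float64(295.6492197105366)) grasp (np.float64(321.4384820359964), np.float64(313.7465186179101))
(317, 264, 28, 47) ((535.5172119140625, -238.7471923828125), (10.116277694702148, 18.20120620727539), 85.0204086303711) ((330.5, 287.0), (46.0, 27.0), 90.0)
```

View pics/w2.png

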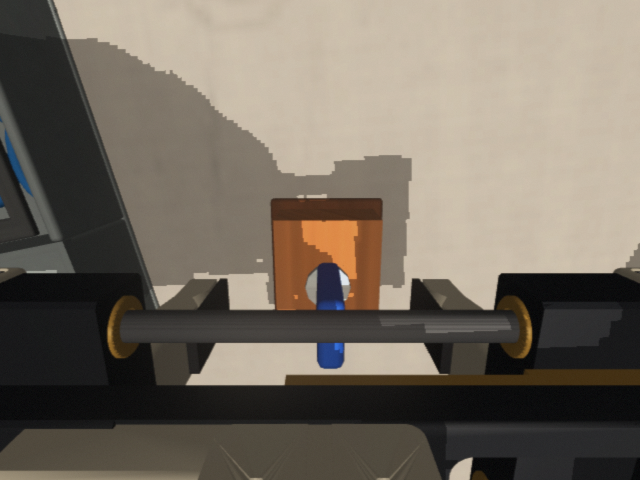

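The key sits in column 330 and the finger midline is at column 321, which puts the key 3 mm further to -y. Its yaw is already aligned. I'll correct that and grip.

Emit:
servo_tool(delta_pos=[[0,-0.05,-0.03],[0,0,0],[0,0,0]], twist=[[0,0,0],[0,0,0],[0,0,0]])

```text
t: 4.28
position: [0.5156, -0.2369, 0.0556]
tool_rot: [0.999, -0.043, -0.0, -0.0]
contact_force: [-0.6, -0.3, -0.5]
width: 0.0877
grip_force: 0.0
```

Emit:
servo_tool(delta_pos=[[0,0,0],[0,0,0],[0,0,0],[0,0,0],[0,0,0],[0,0,0],[0,0,0],[0,0,0]], twist=[[0,0,0],[0,0,0],[0,0,0],[0,0,0],[0,0,0],[0,0,0],[0,0,0],[0,0,0]], hand=-1)

```text
t: 5.28
position: [0.5157, -0.2368, 0.0556]
tool_rot: [0.999, -0.043, -0.0, 0.0]
contact_force: [-2.0, -1.5, 0.8]
width: 0.0132
grip_force: 0.4
```

Emit:
servo_tool(delta_pos=[[0,0,0],[0,0,0],[0,0,0],[0,0,0]], twist=[[0,0,0],[0,0,0],[0,0,0],[0,0,0]])

```text
t: 5.78
position: [0.5157, -0.237, 0.0556]
tool_rot: [0.999, -0.043, 0.0, 0.0]
contact_force: [-0.2, -4.2, -0.4]
width: 0.0111
grip_force: 30.0
```

Emit:
servo_tool(delta_pos=[[0,0,0.3],[0,0,0.5],[0,0,0.7],[0,0.1,0.8],[-0.3,0.5,0.6],[-0.4,0.6,0.3],[-0.3,0.6,0],[0,0.2,0],[0,0,0],[0,0,0]], twist=[[0,0,0],[0,0,0],[0,0,0],[0,0,0],[0,0,0.09],[0,0,0.09],[0,0,0],[0,0,0],[0,0,0],[0,0,0]])

```text
t: 7.02
position: [0.456, -0.117, 0.2473]
tool_rot: [0.999, 0.051, -0.0, -0.0]
contact_force: [0.2, -1.2, -1.1]
width: 0.011
grip_force: 30.0
```

Run:
```python
from k import *
W=cam("wrist"); o=r.get_obs(); p=o["position"]; cv2.imwrite('pics/w3.png',W["image"])
print(p,o["width"],o["grip_force"],2*np.degrees(np.arctan2(*o["tool_rot"][[1,0]])),o["joint_positions"].round(2))
for u,v,n,_ in blobs(W["image"],(20,120,100),(35,255,255),(0,100,640,300),100): print(u,v,n,plane(W,u,v,.064).round(4))
k=contour(W["image"],(105,90,40),(130,255,255),(270,200,370,420)); print(cv2.boundingRect(k))
```

```text
[ 0.45593974 -0.11719533  0.24718035] 0.010673263613259541 29.997738003730774 5.859734324270893 [ 0.17  0.   -0.39 -0.   -1.18  1.51]
269.5 164.3 659 [ 0.5029 -0.0638  0.064 ]
142.8 166.8 252 [0.4883 0.055  0.064 ]
633.7 242.6 318 [ 0.4639 -0.4305  0.064 ]
(305, 264, 29, 46)
```

View pics/w3.png

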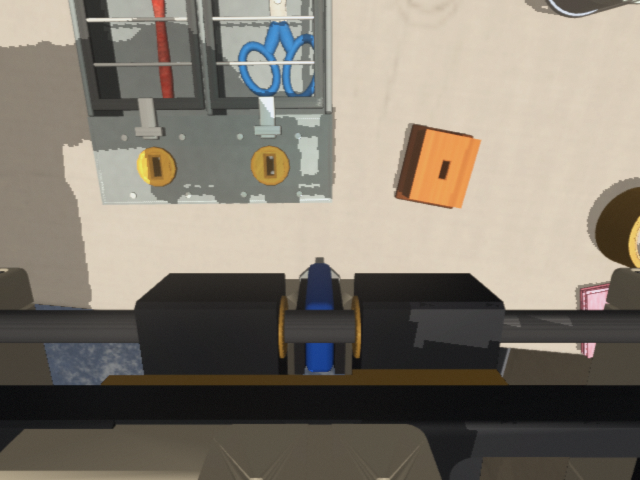

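Key held, bow at column 319 and upright. The locks are at (270,166) right and (157,167) left, and the safe is roughly aligned with the tool.

Run:
```python
from k import *
W=dict(np.load('/tmp/wrist.npz')); im=W["image"]; g=cv2.cvtColor(im,cv2.COLOR_BGR2GRAY)
P={}
for n,(x,y) in dict(L=(157,167),R=(270,166)).items():
    c=contour(im,(15,90,40),(40,255,255),(x-26,y-26,x+26,y+26)); e=cv2.fitEllipse(cv2.convexHull(c)); 
    pc=plane(W,*e[0],.064); P[n]=pc
    m=(g[y-14:y+14,x-10:x+10]<62).astype(np.uint8); k=max(cv2.findContours(m,0,1)[0],key=cv2.contourArea)[:,0]+[x-10,y-14]
    print(n,e,pc.round(4),"slot",cv2.minAreaRect(k),rect(W,k,.064))
d=P["L"]-P["R"]; print("yaw",np.degrees(np.arctan2(-d[0],d[1])),np.linalg.norm(d))
a=plane(W,103,204,.06)-plane(W,331,199,.06); print("edge yaw",np.degrees(np.arctan2(-a[0],a[1])),np.linalg.norm(a))
T=dict(np.load('/tmp/top.npz')); print("R tri",tri(W,cv2.fitEllipse(cv2.convexHull(contour(im,(15,90,40),(40,255,255),(244,140,296,192))))[0],T,(333.5,273.7)))
p=r.get_obs()["position"]
print("bow top expected px",proj(W,p+[0,0,.039]), "tcp",proj(W,p))
```

```text
L ((156.15289306640625, 166.3213348388672), (37.2999267578125, 41.909610748291016), 136.45301818847656) [0.49   0.0425 0.064 ] slot ((155.50001525878906, 163.50001525878906), (1.4142134189605713, 2.8284268379211426), 45.0) ((492.5678405761719, 43.03315353393555), (1.239649772644043, 2.8195979595184326), 47.02464294433594)
R ((269.67913818359375, 165.16766357421875), (38.5, 39.9089241027832), 144.3487091064453) [ 0.5021 -0.064   0.064 ] slot ((268.9000244140625, 160.70001220703125), (2.2360680103302, 0.4472135603427887), 26.56505012512207) ((506.1077880859375, -63.03758239746094), (2.0594000816345215, 0.41817137598991394), 69.47537994384766)
yaw 6.468239868571736 0.10717988958386462
edge yaw 7.164996392738045 0.22390000371716792
R tri (array([ 0.50232038, -0.06544244,  0.07257654]), np.float64(0.0009244583230082756))
bow top expected px (np.float64(322.54534709138085), np.float64(338.74626023783816)) tcp (np.float64(321.88679275349295), np.float64(295.8259432769671))
```

Emit:
servo_tool(delta_pos=[[0.2,0.23,0],[0.3,0.3,-0.3],[0.2,0.27,-0.5],[0.07,0.07,-0.5],[0,0,-0.4],[0,0,-0.1],[0,0,0],[0,0,0]], twist=[[0,0,0.015],[0,0,0],[0,0,0],[0,0,0],[0,0,0],[0,0,0],[0,0,0],[0,0,0]])

```text
t: 8.07
position: [0.5027, -0.0645, 0.1406]
tool_rot: [0.998, 0.059, 0.001, -0.0]
contact_force: [0.5, 0.8, 0.2]
width: 0.0108
grip_force: 30.0
```

Run:
```python
from k import *
W=cam("wrist"); S=cam("side");T=cam("top"); o=r.get_obs(); p=o["position"]
print(p,2*np.degrees(np.arctan2(*o["tool_rot"][[1,0]])),o["contact_force"],o["torque"])
x,y=map(int,proj(S,[.502,-.065,.09])); print(x,y)
a=cv2.resize(S["image"][y-50:y+30,x-40:x+40],(400,400),interpolation=2)
cv2.imwrite('pics/h.png',np.hstack([cv2.resize(W["image"][180:380,220:420],(400,400),interpolation=2),a]))
for z in (.0,.05): print(proj(S,[.502,-.065,.064+z]))
```

```text
[ 0.50237898 -0.06453609  0.14042942] 6.787291852383505 [-0.1579114   0.53458623 -1.65014466] [-0.05458408  0.0077709  -0.02909517]
342 220
(np.float64(342.204833433449), np.float64(227.3945661896096))
(np.float64(342.32350458502793), np.float64(213.9959918321383))
```

View pics/h.png

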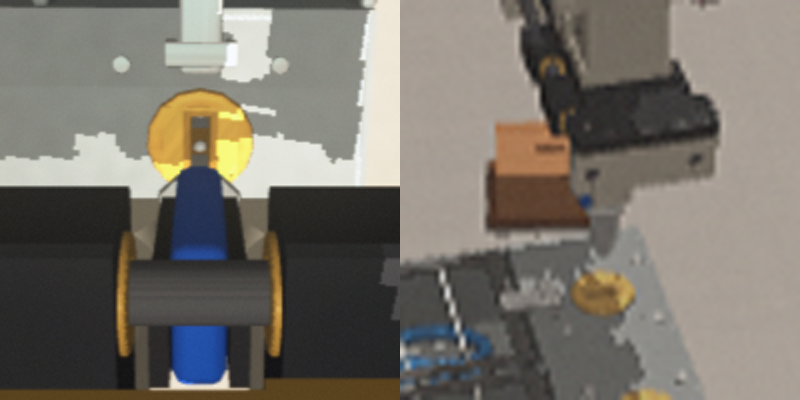

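The slot (crop column 200) lines up with the bow (199), and the yaw matches. One numeric check of the lock centre, then insert.

Run:
```python
from k import *
W=dict(np.load('/tmp/wrist.npz'))
c=contour(W["image"],(15,90,40),(40,255,255),(285,215,355,262)); q=np.array([plane(W,u,v,.064)[:2] for u,v in c if v<258])*1e3
A=np.c_[2*q,np.ones(len(q))]; s=np.linalg.lstsq(A,(q**2).sum(1),rcond=None)[0]; print(s[:2],np.sqrt(s[2]+s[0]**2+s[1]**2)); print(plane(W,320.5,249.5,.064), proj(W,r.get_obs()["position"]+[0,0,.04]))
```

```text
[505.18773524 -63.25772654] 16.215038217926846
[ 0.50323204 -0.06419831  0.064     ] (np.float64(321.9445779101747), np.float64(340.62401178377513))
```

Emit:
servo_tool(delta_pos=[[0,-0.01,-0.2],[0,0,-0.2],[0,0,-0.08],[0,0,0]], twist=[[0,0,0],[0,0,0],[0,0,0],[0,0,0]])

```text
t: 8.72
position: [0.5015, -0.0653, 0.1101]
tool_rot: [0.998, 0.059, -0.001, 0.0]
contact_force: [0.6, -0.8, -0.4]
width: 0.0108
grip_force: 30.0
```

Emit:
servo_tool(delta_pos=[[0,0,-0.03],[0,0,-0.03],[0,0,-0.03],[0,0,0]], twist=[[0,0,0],[0,0,0],[0,0,0],[0,0,0]])

```text
t: 9.22
position: [0.5018, -0.0652, 0.1053]
tool_rot: [0.998, 0.059, -0.0, 0.0]
contact_force: [-0.4, 0.1, -0.9]
width: 0.0108
grip_force: 30.0
```

No force with the tip about 8 mm below the face, so the blade is in the keyway. I'll go on in small steps to the first pin.

Emit:
servo_tool(delta_pos=[[0,0,-0.05],[0,0,-0.05],[0,0,-0.03],[0,0,0]], twist=[[0,0,0],[0,0,0],[0,0,0],[0,0,0]])

```text
t: 9.72
position: [0.502, -0.0651, 0.0974]
tool_rot: [0.998, 0.059, -0.0, 0.0]
contact_force: [0.5, -0.3, -1.6]
width: 0.0109
grip_force: 30.0
```

Emit:
servo_tool(delta_pos=[[0,0,-0.03],[0,0,-0.03],[0,0,-0.03],[0,0,0]], twist=[[0,0,0.03],[0,0,-0.06],[0,0,0.03],[0,0,0]])

```text
t: 10.22
position: [0.5019, -0.0652, 0.0921]
tool_rot: [0.998, 0.06, 0.0, 0.0]
contact_force: [1.7, 0.2, -2.4]
width: 0.0106
grip_force: 30.0
```

Emit:
servo_tool(delta_pos=[[0,0,-0.04],[0,0,-0.04],[0,0,-0.03],[0,0,-0.03],[0,0,0]], twist=[[0,0,0.04],[0,0,-0.08],[0,0,0.08],[0,0,-0.04],[0,0,0]])

```text
t: 10.85
position: [0.5024, -0.0657, 0.0843]
tool_rot: [0.998, 0.06, 0.0, 0.0]
contact_force: [1.8, -4.9, 2.6]
width: 0.011
grip_force: 30.0
```

Run:
```python
from k import *
W=cam("wrist"); S=cam("side"); o=r.get_obs(); print(o["position"],o["contact_force"],o["torque"],o["width"])
x,y=342,220
cv2.imwrite('pics/i.png',np.hstack([cv2.resize(W["image"][180:380,220:420],(400,400),interpolation=2),cv2.resize(S["image"][y-50:y+30,x-40:x+40],(400,400),interpolation=2)]))
```

```text
[ 0.5023759  -0.06565924  0.08420721] [ 2.55127147 -4.73876226  1.37236077] [-2.28929165 -0.7435604  -0.01872356] 0.010760010498709097
```

View pics/i.png

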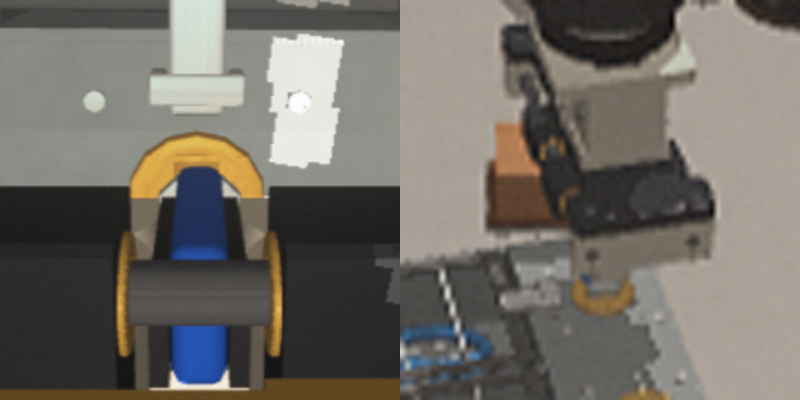

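The blade is well into the right keyway and the bow hasn't moved in the fingers. About 5 mm remains, with a slight side load of -5 N in y that I'll relieve while pushing.

Emit:
servo_tool(delta_pos=[[0,-0.01,-0.03],[0,0,-0.03],[0,0,-0.03],[0,0,-0.02],[0,0,0]], twist=[[0,0,0.04],[0,0,-0.08],[0,0,0.08],[0,0,-0.04],[0,0,0]])

```text
t: 11.58
position: [0.5031, -0.0656, 0.0793]
tool_rot: [0.998, 0.06, 0.001, 0.0]
contact_force: [-4.0, 0.3, 19.7]
width: 0.0109
grip_force: 30.0
```

Emit:
servo_tool(delta_pos=[[0,0,-0.01],[0,0,0],[0,0,0]], twist=[[0,0,0.04],[0,0,-0.04],[0,0,0]])

```text
t: 11.95
position: [0.5032, -0.0656, 0.0793]
tool_rot: [0.998, 0.06, 0.002, 0.0]
contact_force: [-7.6, 2.1, 26.5]
width: 0.0112
grip_force: 30.0
```

Stiff at 26 N with z steady at 0.0793, which matches the computed home height of 0.0796, so the collar is seated. Now turning clockwise.

Emit:
servo_tool(delta_pos=[[-0.01,0,0],[0,0,0],[0,0,0],[0,0,0],[0,0,0],[0,0,0],[0,0,0]], twist=[[0,0,-0.1],[0,0,-0.12],[0,0,-0.12],[0,0,-0.12],[0,0,-0.12],[0,0,-0.12],[0,0,0]])

```text
t: 12.82
position: [0.5027, -0.0657, 0.0793]
tool_rot: [0.953, -0.302, 0.002, -0.0]
contact_force: [-5.0, 1.3, 25.2]
width: 0.0107
grip_force: 30.0
```

```bash
cat > s.py <<'E'
from h import *
o=r.get_obs(); print(o["t"],o["position"].round(4),2*np.degrees(np.arctan2(*o["tool_rot"][[1,0]])).round(2),o["contact_force"].round(1),o["torque"].round(2),o["width"].round(4),o["joint_positions"].round(2))
E
python3 s.py
```

```text
Traceback (most recent call last):
  File "s.py", line 2, in <module>
    o=r.get_obs(); print(o["t"],o["position"].round(4),2*np.degrees(np.arctan2(*o["tool_rot"][[1,0]])).round(2),o["contact_force"].round(1),o["torque"].round(2),o["width"].round(4),o["joint_positions"].round(2))
                                                                                                                                                                 ^^^^^^^^^^^^^^^^
AttributeError: 'float' object has no attribute 'round'
```

Emit:
servo_tool(delta_pos=[[0,0,0],[0,0,0],[0,0,0],[0,0,0],[0,0,0],[0,0,0],[0,0,0],[0,0,0]], twist=[[0,0,-0.12],[0,0,-0.12],[0,0,-0.12],[0,0,-0.12],[0,0,-0.12],[0,0,-0.12],[0,0,-0.1],[0,0,0]])

```text
t: 13.82
position: [0.503, -0.0654, 0.0793]
tool_rot: [0.741, -0.671, 0.001, -0.001]
contact_force: [-4.4, 1.3, 25.0]
width: 0.0107
grip_force: 30.0
```

```bash
sed -i 's/o\["width"\].round(4)/o["width"]/' s.py; python3 s.py
```

```text
13.825 [ 0.503  -0.0654  0.0793] -84.34 [-4.4  1.3 25. ] [0.92 2.22 0.14] 0.010718860469222175 [ 0.26  0.23 -0.55  0.   -0.78 -0.16]
```

Emit:
servo_tool(delta_pos=[[0,0,0],[0,0,0],[0,0,0]], twist=[[0,0,-0.04],[0,0,-0.04],[0,0,0]])

```text
t: 14.2
position: [0.5029, -0.0654, 0.0793]
tool_rot: [0.713, -0.701, 0.001, -0.001]
contact_force: [-6.2, 2.2, 24.6]
width: 0.0109
grip_force: 30.0
```

```bash
python3 s.py
```

```text
14.2 [ 0.5029 -0.0654  0.0793] -89.08 [-6.2  2.2 24.6] [1.   2.3  0.25] 0.010925023053057722 [ 0.26  0.23 -0.55  0.   -0.78 -0.24]
```

Emit:
servo_tool(delta_pos=[[0,0,0],[0,0,0],[0,0,0]], twist=[[0,0,-0.03],[0,0,-0.03],[0,0,0]])

```text
t: 14.58
position: [0.5029, -0.0654, 0.0793]
tool_rot: [-0.691, 0.723, -0.001, 0.001]
contact_force: [-5.3, 2.5, 24.9]
width: 0.0112
grip_force: 30.2
```

```bash
python3 s.py
python3 - <<'E'
from h import *
W=cam("wrist"); T=cam("top")
cv2.imwrite('pics/j.png',np.hstack([cv2.resize(W["image"][150:400,195:445],(400,400),interpolation=2),cv2.resize(T["image"][230:300,300:370],(400,400),interpolation=2)]))
E
```

```text
14.575 [ 0.5029 -0.0654  0.0793] 267.36 [-5.3  2.5 24.9] [0.95 2.32 0.53] 0.011166569691637193 [ 0.26  0.23 -0.55  0.   -0.78 -0.31]
```

View pics/j.png

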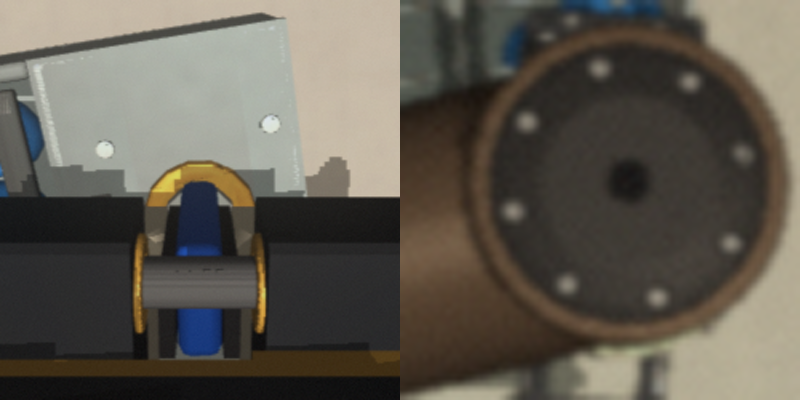

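The key is turned and seated. Torque climbed steeply from 0.25 to 0.53 N m over the last 4°, so the lock is at its stop, and the 25 N down-push is holding. Handing in.

```bash
python3 s.py; python3 -c "from cell import r; print(r.hand_in())"
```

```text
14.675 [ 0.5029 -0.0654  0.0793] 267.38 [-6.   2.3 25.2] [0.89 2.33 0.44] 0.010768930549314137 [ 0.26  0.23 -0.55  0.   -0.78 -0.31]
the job is handed in; nothing more can be done
None
```

I put the blue key fully home in the right lock (the scissors compartment), turned it clockwise to the stop, and handed in at 14.7 s still gripping it turned and pushed in; no verdict came back, and the stop and seating were read from forces, not seen directly.

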